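# Take the screwed-down cover off the tube heater

## Task

Loosen the two wing thumbscrews on the tube heater's metal cover, one after the other, turning each anticlockwise (seen from above) until its wings lie along the length of the cover. Then lift the cover off by its handle and set it down gently, upright and released, in the middle of the black rubber mat, with its long side along the mat's long side.

Things in the scene. Friction and masses are not known exactly. Their poses are not given: they have to be found in the camera images.
- cover: Aluminium pan-shaped lid, 120 (x) by 240 (y) mm, 23 high, 0.46 kg; origin: centre of its lower rim, z up. Starts over the fixed heater's 22 mm high neck (3 mm play), rim 52 mm above the bench: raise it straight up 30 mm or more. Black bridge handle at its centre: bar 60 mm along y, 12 wide, 51 to 65 mm above the origin. Plate top at 23 mm; thumbscrews on it at y = +85 and -85 mm.
- screw_left (a joint): Thumbscrew at the cover's y = +85 mm: angle, anticlockwise from above. Dark steel upright blade 34 mm long, 9 thick, 31 to 56 mm above the cover's origin, on an 18 mm wide collar. At 0 the blade lies along the cover's x, at 1.57 along its y; stop at 1.75. Starts tight at 0.1 to 0.4, loose beyond 1.3. Stays where left (friction 0.04 Nm) and in the cover; tight, it holds the cover down.
- screw_right (a joint): The same for the thumbscrew at the cover's y = -85 mm.
- mat: Black rubber mat fixed on the bench, 190 (x) by 300 (y) mm, 3 mm thick; origin at the centre of its underside, z up. Heater and mat lie side by side in front of the robot, either one on the left. Between them are a vial 52 mm high and a marker pen.

How it is judged:
On the way, in this order (a step that is already met when the one before it is completed fails the run):
1. both thumbscrews are loose while the cover is still seated (value of joint each of screw_left, screw_right above 1.3 rad and distance of cover from where it was at the start of the episode below 0.012 m), for 0.2 s.
2. the cover is lifted clear of the heater (height (world z) of cover above 0.085 m), for 0.1 s.
At the end, for the whole second after the job is handed in: The cover rests flat and upright on the mat, at rest, its centre within 30 mm of the mat's centre along each of the mat's sides, its long side within 15 degrees of the mat's, both thumbscrews still loose in it (beyond 1.2 rad) (x of cover in the frame of mat between -0.03 and 0.03 m and y of cover in the frame of mat between -0.03 and 0.03 m and angle between the y axis of cover and the y axis of mat, either way round below 0.26 rad and angle between cover's own z axis and vertical below 0.09 rad and height (world z) of cover below 0.01 m and linear speed of cover below 0.02 m/s and value of joint each of screw_left, screw_right above 1.2 rad); the robot touches nothing.
It fails at once if the cover is dropped or slammed down: it moves faster than 0.7 m/s with its rim less than 30 mm above the bench (a fall of 25 mm or more) (height (world z) of cover below 0.03 m and linear speed of cover above 0.7 m/s).
It also fails if it takes over 67 s, if anything falls off the work surface, if the arm or the gripper's body presses on something with over 40 N, if the wrist force passes 120 N, or if a joint passes its speed limit or range.

## Robot

A 6-joint arm with a two-finger parallel gripper is mounted at the origin on the work surface. World frame = base frame: x ahead of the robot, y to its left, z up, the work surface at z = 0. Lengths are in m, angles in rad, forces in N, time in s.
With the tool pointing down it reaches from about 0.275 to 0.825 m from the base axis. Payload 4.9 kg.
Tool frame: the origin (TCP) lies at the very end of the fingers, on their centre line; the grasp point (between the pads) lies 19 mm behind it; z points along the fingers, y is the direction in which the jaws open and shut (so a half turn about z gives the same grasp; the last joint's range is limited). The gripper opens to 85 mm and grips with 20 to 120 N. Pads are 22 mm wide; open, the fingers measure 114 mm over their backs; the gripper's body (76 mm by 85 mm) begins 54 mm behind the grasp point. The pads swing forward as they close: fully open they stand 13 mm farther back than shut.
Start: joints at [1.214, 0.326, -0.193, 1.052, 0, 1.437], TCP at [0.122, 0.536, 0.231] pointing down, gripper open.
Joint ranges: [-2.65, 2.65], [-0.97, 1.79], [-1.3, 1.35], [-1.93, 2.1], [-1.47, 1.37], [-3.14, 3.14]. Speed limits (rad/s): [2.57, 2.57, 3.14, 3.14, 3.14, 3.14].

## Interface

Orientations are given as a unit quaternion [w, x, y, z].
In Python, from workcell import arm, viewer gives the robot as it stands. The module is installed in compiled form; this text tells all that it offers.
- The arm moves only by the shell command python3 -m pendant 'ROWS' [FORCE]. ROWS is JSON, a list of rows, each an object with "rot": the turn, a rotation vector about the tool's x, y, z in units of 6 degrees (1.0 is 6 degrees), a list of three; "linear": the shift along the tool's x, y, z in units of 50 mm (1.0 is 50 mm), a list of three; "claw": the closure, from 0 (fully open) to 1 (shut). A call has exactly 10 rows; each row shifts and turns the pose as measured when the row begins, along the tool's axes as they then stand; what a row does not reach is not made up. A row lasts 1/8 s, in which the tool goes at most 62.5 mm and 10.7 degrees, less where a joint would pass 70% of its speed; a pose out of reach is approached as far as the arm can. A call is refused whole if a number of a shift passes 1 or a number of a turn 1, either way. A call with a gripper value outside its range is refused whole. The fingers move at their own pace and stop on an object; FORCE is the grip in N (left out, the last holds). Time passes only in rows, so rows that do not move let the fingers close, or fill a call up. It gives the time, the measured TCP pose, the force and the opening at its end, in the units of the state.
- arm.read_state(): the state, without advancing time (a new reading comes with each control period).
- viewer.capture(name): name is "side" or "top"; returns a dict with "pixels" (384x512x3 uint8, red, green, blue), "camera_matrix" (3x3 intrinsics, pixels), "rvec" (rotation vector, rad) and "tvec" (3), from world to camera coordinates, as OpenCV has them. Camera axes: x right, y down, z forward; pixel columns grow to the right and rows downward; lengths in m; the calibration is good to about 2 mm. A picture is of the moment at which its call begins. There is no depth.
- arm.hand_in(): hands the job in, once; it reports no verdict.
The state is a dict: "clock": time; "joints": joint angles; "joint_velocities": joint speeds; "tau": joint torques, N m; "tcp_pos": TCP position; "tool_rot": TCP orientation; "ft_force": force on the tool from outside, world axes, zero at the start; "wrist_torque": the same for the moment, N m; "grip_width": opening from 0.0 (shut) to 1.0 (fully open).
Only numpy, scipy, OpenCV 4.12 (cv2) and the standard library are available. Lean on these libraries where they do the work, as an engineer would, in place of code of your own. Each camera call takes 0.05 s, during which the arm holds its last target.

## Working session

There is one attempt and no reset: what is moved stays moved. The work goes in short steps, Python scripts to look and compute and a shell command to move; the robot and the scene stay as the last step left them, time stands still between calls to the robot, and variables do not carry over. Pictures are saved under pics/ and viewed, and the job is handed in when it is done.

```bash
mkdir -p pics; ls; python3 - <<'E'
from workcell import arm, viewer
import cv2,numpy as np
print(arm.read_state())
for n in("top","side"):
    c=viewer.capture(n); cv2.imwrite(f"pics/{n}0.png",cv2.cvtColor(c["pixels"],cv2.COLOR_RGB2BGR))
    print(n,c["camera_matrix"],c["rvec"],c["tvec"])
E
```

```text
pics
{'clock': 0.0, 'joints': array([ 1.21378496e+00,  3.26900151e-01, -1.93590693e-01,  1.05201916e+00,
        7.89971877e-06,  1.43658284e+00]), 'joint_velocities': array([-0.00034683, -0.00121865, -0.00070542,  0.0002996 ,  0.00092462,
       -0.00137214]), 'tau': array([-8.69497148e-05, -4.43402839e+01,  2.62437683e+01,  1.54079479e-02,
       -3.88771809e-05, -5.78706949e-07]), 'tcp_pos': array([0.12131323, 0.53584936, 0.23052308]), 'tool_rot': array([-2.12171719e-04,  1.11168641e-01,  9.93801187e-01, -8.30162211e-04]), 'ft_force': array([-0.50532186, -0.37237212, -0.14398234]), 'wrist_torque': array([ 0.01584527,  0.0412786 , -0.02599578]), 'grip_width': 0.9981215826715771}
top [[492.09091245   0.         257.90874965]
 [  0.         492.09091245 196.72042858]
 [  0.           0.           1.        ]] [ 2.12037861 -2.18055042  0.16899193] [-0.00610616  0.52677225  1.12119764]
side [[348.68136503   0.         251.8124862 ]
 [  0.         348.68136503 193.86321125]
 [  0.           0.           1.        ]] [ 2.33692971 -0.22724999  0.10398312] [-0.52742794  0.10606271  0.88395294]
```

View pics/top0.png

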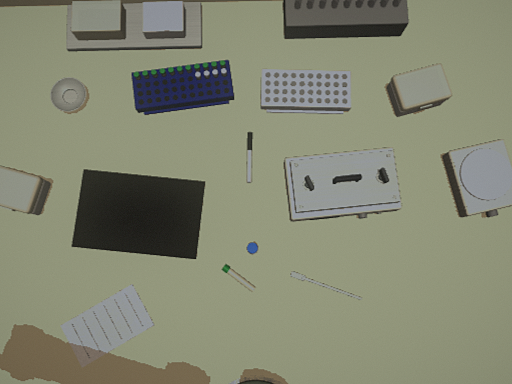

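View pics/side0.png

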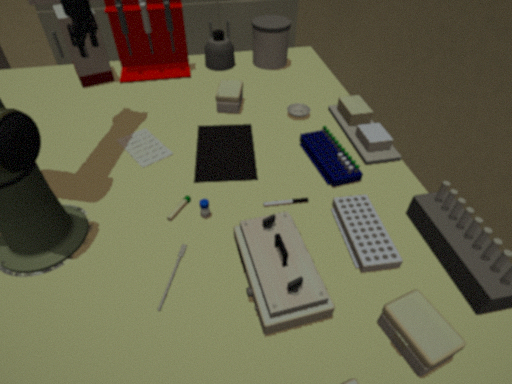

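```bash
cat > h.py <<'E'
import cv2,numpy as np
from workcell import arm, viewer
def cam(n):
    c=viewer.capture(n); R=cv2.Rodrigues(np.array(c["rvec"],float))[0]; t=np.array(c["tvec"],float).ravel()
    return dict(img=cv2.cvtColor(c["pixels"],cv2.COLOR_RGB2BGR),K=np.array(c["camera_matrix"]),R=R,t=t,rv=np.array(c["rvec"],float))
def ray(c,p):
    d=c["R"].T@np.linalg.solve(c["K"],[p[0],p[1],1.]); return -c["R"].T@c["t"],d
def onz(c,p,z):
    o,d=ray(c,p); return o+d*(z-o[2])/d[2]
def proj(c,X):
    return cv2.projectPoints(np.array(X,float).reshape(-1,3),c["rv"],c["t"],c["K"],None)[0].reshape(-1,2)
def tri(c1,p1,c2,p2):
    P1=c1["K"]@np.c_[c1["R"],c1["t"]];P2=c2["K"]@np.c_[c2["R"],c2["t"]]
    x=cv2.triangulatePoints(P1,P2,np.array(p1,float).reshape(2,1),np.array(p2,float).reshape(2,1)).ravel();x=x[:3]/x[3]
    return x
E
python3 - <<'E'
from h import *
a=cam("top");b=cam("side")
cv2.imwrite("pics/topc.png",cv2.resize(a["img"][140:225,280:405],None,fx=6,fy=6,interpolation=cv2.INTER_CUBIC))
cv2.imwrite("pics/sidec.png",cv2.resize(b["img"][205:330,230:335],None,fx=4.8,fy=4.8,interpolation=cv2.INTER_CUBIC))
for n,c,(x0,y0,x1,y1) in(("top",a,(290,155,395,210)),("side",b,(240,212,320,305))):
    g=cv2.cvtColor(c["img"],cv2.COLOR_BGR2GRAY)[y0:y1,x0:x1]
    m=(g<80).astype(np.uint8)
    k,l,s,ce=cv2.connectedComponentsWithStats(m)
    for i in range(1,k):
        if s[i,4]>15:
            cn=cv2.findContours((l==i).astype(np.uint8),0,2)[0][0]
            r=cv2.minAreaRect(cn); print(n,s[i],ce[i]+[x0,y0],cv2.boxPoints(r)+[x0,y0])
g=cv2.cvtColor(a["img"],cv2.COLOR_BGR2GRAY)
m=(g<60).astype(np.uint8);m[:160]=0;m[270:]=0;m[:,220:]=0;m[:,:60]=0
cn=max(cv2.findContours(m,0,2)[0],key=cv2.contourArea);r=cv2.minAreaRect(cn);bx=cv2.boxPoints(r)
W=np.array([onz(a,p,.003) for p in bx]);print("mat",bx,W,W.mean(0),np.linalg.norm(np.diff(W,axis=0),axis=1))
E
```

```text
top [ 89  13  10  15 104] [383.03846154 175.42307692] [[376.82353973 169.29411602]
 [385.05883026 167.23529339]
 [388.58823395 181.35293961]
 [380.35294342 183.41176224]]
top [ 43  19  29  10 167] [346.89820359 178.23353293] [[332.38427353 176.534832  ]
 [360.7932663  173.829216  ]
 [361.43595886 180.57752991]
 [333.02696991 183.2831459 ]]
top [15 21  9 15 82] [308.62195122 183.1097561 ] [[301.36923122 178.64615059]
 [307.50769234 175.13846016]
 [314.76922989 187.84615326]
 [308.63076973 191.35384369]]
side [ 23   3  12  14 126] [268.5952381 221.8968254] [[263. 215.]
 [274. 215.]
 [274. 228.]
 [263. 228.]]
side [ 35  22  13  33 228] [281.10964912 249.06140351] [[271.22682762 235.75853539]
 [279.84634399 232.58292961]
 [291.18292236 263.35366058]
 [282.5634079  266.52926636]]
side [  0  38  17  55 156] [247.71794872 280.99358974] [[234.42906666 251.69550323]
 [240.1591692  249.95156097]
 [256.55709457 303.83045197]
 [250.82699108 305.57439423]]
side [ 47  65  16  16 165] [294.47878788 285.21818182] [[284.40000916 284.80000305]
 [300.80001068 276.6000061 ]
 [305.80001068 286.6000061 ]
 [289.40000916 294.80000305]]
side [67 89 13  4 28] [314.57142857 303.21428571] [[307. 301.]
 [319. 301.]
 [319. 304.]
 [307. 304.]]
mat [[ 71.78219 246.17822]
 [ 79.50497 168.9505 ]
 [204.35645 181.43564]
 [196.63367 258.66336]] [[0.42450029 0.42614818 0.003     ]
 [0.61204108 0.41228331 0.003     ]
 [0.57284386 0.10816624 0.003     ]
 [0.38646375 0.12893933 0.003     ]] [0.49896224 0.26888426 0.003     ] [0.1880526  0.3066327  0.18753418]
```

View pics/topc.png

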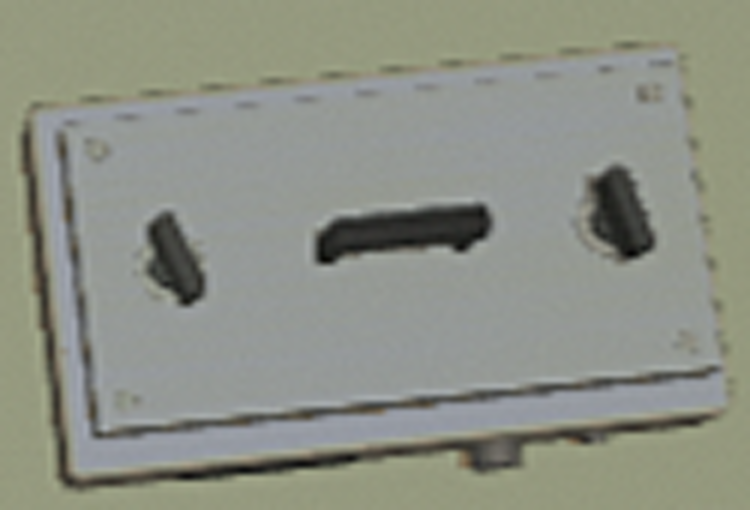

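View pics/sidec.png

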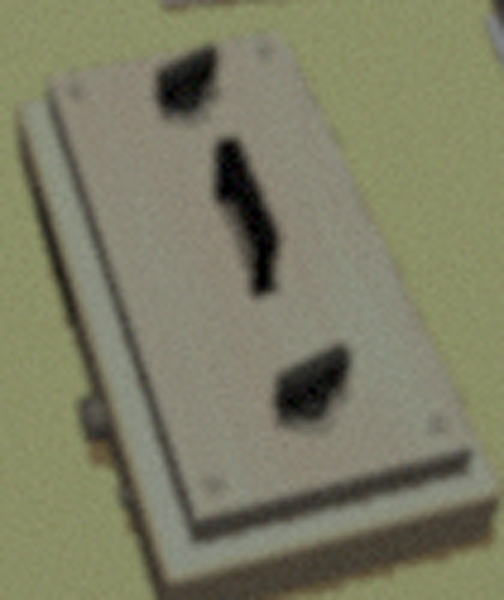

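Cropped top view: the left blade top runs about (307,175)–(312,190), the right about (382,168)–(388,182), and the handle bar (333,177)–(361,178). All three are dark on a grey plate. In the side view the matching blades are at (269,221) and (294,284). The mat is at left in the top view.

```bash
python3 - <<'E'
from h import *
a=cam("top");b=cam("side")
T=lambda x,y:(280+x/6,140+y/6)
S=lambda x,y:(230+x/4.8,205+y/4.8)
pts={"L+":(T(166,213),S(213,47)),"L-":(T(195,300),S(160,78)),"R+":(T(617,167),S(346,347)),"R-":(T(648,252),S(280,382)),
"Hl":(T(322,225),S(229,140)),"Hr":(T(490,213),S(268,238))}
X={}
for k,(p,q) in pts.items():
    x=tri(a,p,b,q);X[k]=x;e=[np.linalg.norm(proj(a,x)-p),np.linalg.norm(proj(b,x)-q)];print(k,x.round(4),np.round(e,2))
for s in "LR":
    d=X[s+"+"]-X[s+"-"];print(s,(X[s+"+"]+X[s+"-"])/2,np.degrees(np.arctan2(d[1],d[0])),np.linalg.norm(d))
# plate top corners in top image at z .075
c=[onz(a,T(*p),.075) for p in((65,132),(675,62),(720,368),(100,433))]
c=np.array(c);print(c.round(4),c.mean(0));
for i in range(4):
    d=c[i]-c[(i+1)%4];print(np.linalg.norm(d),np.degrees(np.arctan2(d[1],d[0])))
# mat side check
g=cv2.cvtColor(b["img"],cv2.COLOR_BGR2GRAY);m=(g<45).astype(np.uint8);m[:115]=0;m[190:]=0;m[:,:185]=0;m[:,265:]=0
cn=max(cv2.findContours(m,0,2)[0],key=cv2.contourArea)
ap=cv2.approxPolyDP(cn,6,True)[:,0];W=np.array([onz(b,p,.003) for p in ap]);print(ap.tolist(),W.round(4),W.mean(0))
print(proj(a,[.12,.53,.25]),"cam",ray(a,(0,0))[0],ray(b,(0,0))[0])
E
```

```text
L+ [ 0.5622 -0.1327  0.1045] [0.26 0.51]
L- [ 0.5314 -0.1428  0.0993] [0.9  1.77]
R+ [ 0.5756 -0.3026  0.1039] [0.37 0.84]
R- [ 0.5438 -0.3124  0.1028] [0.65 1.5 ]
Hl [ 0.5557 -0.1904  0.1061] [0.19 0.38]
Hr [ 0.5569 -0.2514  0.1144] [0.14 0.29]
L [ 0.54681128 -0.13776449  0.10191442] 18.13903135086316 0.03289403207632557
R [ 0.55966811 -0.3075212   0.10337277] 17.196273833250764 0.03327100666929919
[[ 0.5999 -0.0986  0.075 ]
 [ 0.6212 -0.3356  0.075 ]
 [ 0.5015 -0.3446  0.075 ]
 [ 0.4832 -0.1074  0.075 ]] [ 0.55146154 -0.22155889  0.075     ]
0.23793707296492658 95.14311700152568
0.12004840592729765 4.2945121196661775
0.23788342763835296 -85.5727108157919
0.11707573408802073 -175.69169336505445
[[249, 125], [199, 127], [195, 181], [256, 178]] [[0.6056 0.3921 0.003 ]
 [0.4296 0.4126 0.003 ]
 [0.3927 0.131  0.003 ]
 [0.5724 0.11   0.003 ]] [0.50006605 0.26142846 0.003     ]
[[-40.91882913 411.50604738]] cam [ 0.35795944 -0.00582628  1.18593487] [ 0.40428381 -0.64883434  0.69740299]
```

```bash
python3 -m pendant '[{"rot":[0,0,0],"linear":[-0.8,-0.8,0],"claw":0.6},{"rot":[0,0,0],"linear":[-0.8,-0.8,0],"claw":0.6},{"rot":[0,0,0],"linear":[-0.8,-0.8,0],"claw":0.6},{"rot":[0,0,0],"linear":[-0.8,-0.8,0],"claw":0.6},{"rot":[0,0,0],"linear":[-0.8,-0.8,0],"claw":0.6},{"rot":[0,0,0],"linear":[-0.8,-0.8,0],"claw":0.6},{"rot":[0,0,-1],"linear":[0,0,0],"claw":0.6},{"rot":[0,0,-1],"linear":[0,0,0],"claw":0.6},{"rot":[0,0,-1],"linear":[0,0,0],"claw":0.6},{"rot":[0,0,-1],"linear":[0,0,0],"claw":0.6}]' 40
cat > plan.py <<'E'
import sys
from h import *
from scipy.spatial.transform import Rotation as Ro
s=arm.read_state();q=s["tool_rot"];R=Ro.from_quat([q[1],q[2],q[3],q[0]]).as_matrix()
print("t",s["clock"],"tcp",s["tcp_pos"].round(4),"yaw y",np.degrees(np.arctan2(R[1,1],R[0,1])).round(2),"z",R[:,2].round(4),"F",s["ft_force"].round(1),"M",s["wrist_torque"].round(2),"grip",round(s["grip_width"],3),"j",s["joints"].round(2))
if len(sys.argv)>3:
    d=np.array(list(map(float,sys.argv[1:4])))-s["tcp_pos"];print("shift units",(R.T@d/.05).round(3))
if len(sys.argv)>4:
    y=np.radians(float(sys.argv[4]));Rt=np.c_[[np.sin(y),-np.cos(y),0],[np.cos(y),np.sin(y),0],[0,0,-1]];
    # right-handed check: x = y cross z
    Rt[:,0]=np.cross(Rt[:,1],Rt[:,2])
    print("rot units",(np.degrees(Ro.from_matrix(R.T@Rt).as_rotvec())/6).round(3), "shift after rot",(Rt.T@d/.05).round(3))
E
python3 plan.py 0.5465 -0.1376 0.20 108
```

```text
clock: 1.55
tcp_pos: [0.31, 0.2406, 0.2314]
tool_rot: [0.003, -0.103, 0.995, 0.001]
ft_force: [-1.0, 0.1, -0.2]
grip_width: 0.399
t 1.55 tcp [0.31   0.2406 0.2314] yaw y 101.82 z [ 0.0052  0.0021 -1.    ] F [-1.   0.1 -0.2] M [-0.02  0.04  0.03] grip 0.399 j [ 0.47  0.03 -0.56  0.97 -0.    0.27]
shift units [-3.076 -8.373  0.637]
rot units [ 0.006  0.053 -1.031] shift after rot [-2.16  -8.655  0.628]
```

```bash
python3 -m pendant '[{"rot":[0,0,-1],"linear":[0,0,0],"claw":0.6},{"rot":[0,0,0],"linear":[-0.24,-1,0.05],"claw":0.6},{"rot":[0,0,0],"linear":[-0.24,-1,0.05],"claw":0.6},{"rot":[0,0,0],"linear":[-0.24,-1,0.05],"claw":0.6},{"rot":[0,0,0],"linear":[-0.24,-1,0.05],"claw":0.6},{"rot":[0,0,0],"linear":[-0.24,-1,0.05],"claw":0.6},{"rot":[0,0,0],"linear":[-0.24,-1,0.05],"claw":0.6},{"rot":[0,0,0],"linear":[-0.24,-1,0.05],"claw":0.6},{"rot":[0,0,0],"linear":[-0.24,-1,0.05],"claw":0.6},{"rot":[0,0,0],"linear":[0,0,0],"claw":0.6}]' 40
python3 plan.py 0.5465 -0.1376 0.15 108
```

```text
clock: 2.8
tcp_pos: [0.5346, -0.1197, 0.2123]
tool_rot: [0.006, -0.16, 0.987, 0.001]
ft_force: [-0.4, 0.2, -0.1]
grip_width: 0.402
t 2.8 tcp [ 0.5346 -0.1197  0.2123] yaw y 108.36 z [ 0.0114  0.0038 -0.9999] F [-0.4  0.2 -0.1] M [-0.02  0.07 -0.01] grip 0.402 j [-0.36  0.33 -0.24  0.99  0.01 -0.68]
shift units [-0.098 -0.414  1.246]
rot units [0.    0.115 0.06 ] shift after rot [-0.116 -0.414  1.245]
```

```bash
python3 -m pendant '[{"rot":[0,0.11,0.06],"linear":[-0.12,-0.41,0],"claw":0.6},{"rot":[0,0,0],"linear":[0,0,0.6],"claw":0.6},{"rot":[0,0,0],"linear":[0,0,0.6],"claw":0.6},{"rot":[0,0,0],"linear":[0,0,0],"claw":0.6},{"rot":[0,0,0],"linear":[0,0,0],"claw":0.6},{"rot":[0,0,0],"linear":[0,0,0],"claw":0.6},{"rot":[0,0,0],"linear":[0,0,0],"claw":0.6},{"rot":[0,0,0],"linear":[0,0,0],"claw":0.6},{"rot":[0,0,0],"linear":[0,0,0],"claw":0.6},{"rot":[0,0,0],"linear":[0,0,0],"claw":0.6}]' 40
python3 plan.py 0.5465 -0.1376 0.087 108
python3 - <<'E'
from h import *
a=cam("top");b=cam("side")
cv2.imwrite("pics/s1.png",cv2.resize(np.hstack([b["img"][150:310,200:340],a["img"][110:270,270:410]]),None,fx=2.8,fy=2.8,interpolation=cv2.INTER_CUBIC))
E
```

```text
clock: 4.05
tcp_pos: [0.5473, -0.135, 0.1558]
tool_rot: [0.002, -0.157, 0.988, -0.0]
ft_force: [-0.1, 0.6, 0.4]
grip_width: 0.401
t 4.05 tcp [ 0.5473 -0.135   0.1558] yaw y 108.12 z [ 4.3e-03 -1.0e-04 -1.0e+00] F [-0.1  0.6  0.4] M [-0.    0.03  0.04] grip 0.401 j [-0.37  0.41 -0.27  0.88  0.   -0.69]
shift units [ 0.037 -0.042  1.375]
rot units [-0.013  0.039  0.02 ] shift after rot [ 0.031 -0.044  1.375]
```

View pics/s1.png

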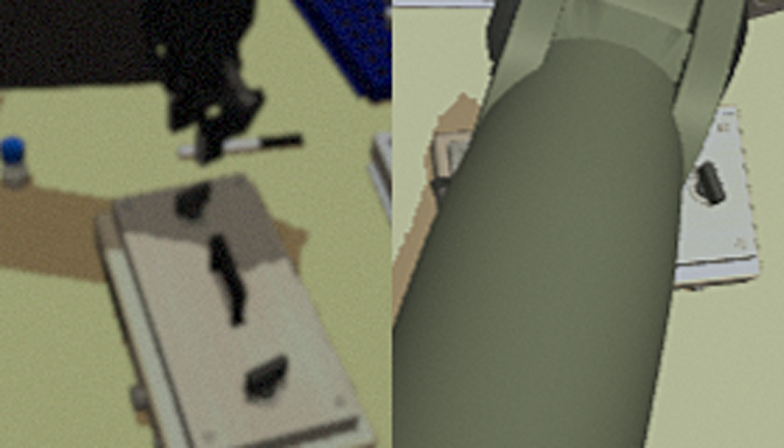

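The side view shows the gripper directly above the left screw, with the fingers near (275,205). The top view is blocked by the arm. Descending.

```bash
python3 -m pendant '[{"rot":[0,0.04,0],"linear":[0.03,-0.04,0.4],"claw":0.6},{"rot":[0,0,0],"linear":[0,0,0.4],"claw":0.6},{"rot":[0,0,0],"linear":[0,0,0.4],"claw":0.6},{"rot":[0,0,0],"linear":[0,0,0.2],"claw":0.6},{"rot":[0,0,0],"linear":[0,0,0],"claw":0.6},{"rot":[0,0,0],"linear":[0,0,0],"claw":0.6},{"rot":[0,0,0],"linear":[0,0,0],"claw":1},{"rot":[0,0,0],"linear":[0,0,0],"claw":1},{"rot":[0,0,0],"linear":[0,0,0],"claw":1},{"rot":[0,0,0],"linear":[0,0,0],"claw":1}]' 40
python3 plan.py 0.5465 -0.1376 0.087 108
python3 - <<'E'
from h import *
b=cam("side")
cv2.imwrite("pics/s2.png",cv2.resize(b["img"][150:310,200:340],None,fx=3.7,fy=3.7,interpolation=cv2.INTER_CUBIC))
E
```

```text
clock: 5.4
tcp_pos: [0.5481, -0.1381, 0.0858]
tool_rot: [0.001, -0.158, 0.988, -0.001]
ft_force: [0.6, -0.7, -2.0]
grip_width: 0.093
t 5.4 tcp [ 0.5481 -0.1381  0.0858] yaw y 108.12 z [ 0.0033 -0.0024 -1.    ] F [ 0.6 -0.7 -2. ] M [ 0.06 -0.02  0.03] grip 0.093 j [-0.38  0.49 -0.35  0.73 -0.   -0.69]
shift units [ 0.027  0.019 -0.024]
rot units [-0.032  0.023  0.021] shift after rot [ 0.027  0.019 -0.024]
```

View pics/s2.png

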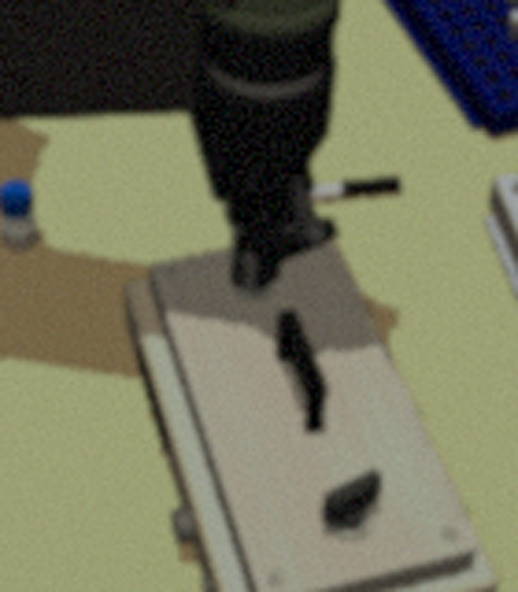

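The jaws hold the left blade: the opening is about 8 mm and they are closed on it in the side view. Now turning.

```bash
python3 -m pendant '[{"rot":[0,0,-1],"linear":[0,0,0],"claw":1},{"rot":[0,0,-1],"linear":[0,0,0],"claw":1},{"rot":[0,0,-1],"linear":[0,0,0],"claw":1},{"rot":[0,0,-1],"linear":[0,0,0],"claw":1},{"rot":[0,0,-1],"linear":[0,0,0],"claw":1},{"rot":[0,0,-1],"linear":[0,0,0],"claw":1},{"rot":[0,0,0],"linear":[0,0,0],"claw":1},{"rot":[0,0,0],"linear":[0,0,0],"claw":1},{"rot":[0,0,0],"linear":[0,0,0],"claw":1},{"rot":[0,0,0],"linear":[0,0,0],"claw":1}]' 40
python3 plan.py 0.5475 -0.1379 0.087 184.4
```

```text
clock: 6.7
tcp_pos: [0.5483, -0.1383, 0.0858]
tool_rot: [0.001, -0.462, 0.887, -0.002]
ft_force: [-0.4, -0.9, -1.8]
grip_width: 0.09
t 6.7 tcp [ 0.5483 -0.1383  0.0858] yaw y 144.99 z [ 0.0036 -0.0022 -1.    ] F [-0.4 -0.9 -1.8] M [0.07 0.01 0.11] grip 0.09 j [-0.38  0.49 -0.35  0.73 -0.   -1.34]
shift units [ 0.002  0.017 -0.024]
rot units [-0.039 -0.012 -6.568] shift after rot [-0.009  0.015 -0.024]
```

```bash
python3 -m pendant '[{"rot":[0,0,-1],"linear":[0,0,0],"claw":1},{"rot":[0,0,-1],"linear":[0,0,0],"claw":1},{"rot":[0,0,-1],"linear":[0,0,0],"claw":1},{"rot":[0,0,-1],"linear":[0,0,0],"claw":1},{"rot":[0,0,-1],"linear":[0,0,0],"claw":1},{"rot":[0,0,-1],"linear":[0,0,0],"claw":1},{"rot":[0,0,-0.6],"linear":[0,0,0],"claw":1},{"rot":[0,0,0],"linear":[0,0,0],"claw":1},{"rot":[0,0,0],"linear":[0,0,0],"claw":1},{"rot":[0,0,0],"linear":[0,0,0],"claw":1}]' 40
python3 plan.py 0.5475 -0.1379 0.087 184.4
```

```text
clock: 7.95
tcp_pos: [0.5485, -0.1384, 0.0858]
tool_rot: [-0.001, 0.74, -0.672, 0.002]
ft_force: [0.4, -0.1, -2.7]
grip_width: 0.095
t 7.95 tcp [ 0.5485 -0.1384  0.0858] yaw y -174.49 z [ 0.004  -0.0021 -1.    ] F [ 0.4 -0.1 -2.7] M [0.07 0.02 0.03] grip 0.095 j [-0.38  0.49 -0.35  0.73 -0.   -2.04]
shift units [-0.011  0.019 -0.025]
rot units [-0.036 -0.023  0.186] shift after rot [-0.011  0.019 -0.024]
```

```bash
python3 -m pendant '[{"rot":[0,0,0],"linear":[0,0,0],"claw":0.6},{"rot":[0,0,0],"linear":[0,0,0],"claw":0.6},{"rot":[0,0,0],"linear":[0,0,-0.5],"claw":0.6},{"rot":[0,0,0],"linear":[0,0,-0.5],"claw":0.6},{"rot":[0,0,1],"linear":[0,0,-0.5],"claw":0.6},{"rot":[0,0,1],"linear":[0,0,0],"claw":0.6},{"rot":[0,0,1],"linear":[0,0,0],"claw":0.6},{"rot":[0,0,1],"linear":[0,0,0],"claw":0.6},{"rot":[0,0,1],"linear":[0,0,0],"claw":0.6},{"rot":[0,0,1],"linear":[0,0,0],"claw":0.6}]' 40
python3 plan.py 0.561 -0.308 0.15 107.5
```

```text
clock: 9.2
tcp_pos: [0.5494, -0.139, 0.1657]
tool_rot: [0.002, -0.486, 0.874, -0.004]
ft_force: [0.6, 0.3, -0.1]
grip_width: 0.4
t 9.2 tcp [ 0.5494 -0.139   0.1657] yaw y 148.2 z [ 0.008  -0.0047 -1.    ] F [ 0.6  0.3 -0.1] M [-0.01  0.   -0.  ] grip 0.4 j [-0.38  0.4  -0.26  0.9  -0.   -1.39]
shift units [ 2.75  -1.975  0.331]
rot units [-0.084  0.034  6.783] shift after rot [ 0.795 -3.293  0.313]
```

```bash
python3 -m pendant '[{"rot":[-0.08,0.03,1],"linear":[0,0,0],"claw":0.6},{"rot":[0,0,1],"linear":[0,0,0],"claw":0.6},{"rot":[0,0,1],"linear":[0,0,0],"claw":0.6},{"rot":[0,0,1],"linear":[0,0,0],"claw":0.6},{"rot":[0,0,1],"linear":[0,0,0],"claw":0.6},{"rot":[0,0,1],"linear":[0,0,0],"claw":0.6},{"rot":[0,0,0.6],"linear":[0,0,0],"claw":0.6},{"rot":[0,0,0],"linear":[0.26,-1,0],"claw":0.6},{"rot":[0,0,0],"linear":[0.26,-1,0],"claw":0.6},{"rot":[0,0,0],"linear":[0.26,-1,0],"claw":0.6}]' 40
python3 plan.py 0.561 -0.308 0.15 107.5
python3 - <<'E'
from h import *
a=cam("top")
cv2.imwrite("pics/s3.png",cv2.resize(a["img"][130:230,270:410],None,fx=5,fy=5,interpolation=cv2.INTER_CUBIC))
E
```

```text
clock: 10.45
tcp_pos: [0.5583, -0.2942, 0.1688]
tool_rot: [0.001, -0.153, 0.988, -0.002]
ft_force: [1.1, 0.5, -0.0]
grip_width: 0.4
t 10.45 tcp [ 0.5583 -0.2942  0.1688] yaw y 107.55 z [ 0.0028 -0.0037 -1.    ] F [ 1.1  0.5 -0. ] M [ 0.01 -0.02  0.  ] grip 0.4 j [-0.6   0.52 -0.06  0.99 -0.   -0.91]
shift units [ 0.033 -0.278  0.377]
rot units [-0.042  0.015  0.008] shift after rot [ 0.032 -0.28   0.376]
```

View pics/s3.png

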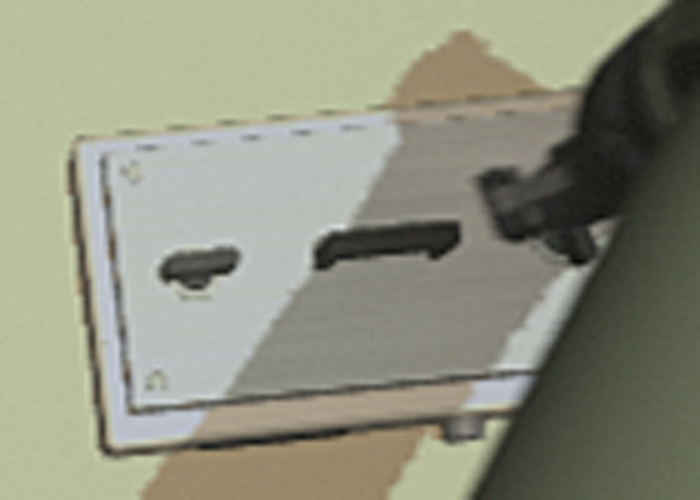

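The top view shows the left blade, at about (310,183), now lying along the cover and in line with the handle. The gripper is near the right screw. Centring over it and settling before going down.

```bash
python3 -m pendant '[{"rot":[-0.04,0,0],"linear":[0.03,-0.28,0],"claw":0.6},{"rot":[0,0,0],"linear":[0,0,0],"claw":0.6},{"rot":[0,0,0],"linear":[0,0,0.3],"claw":0.6},{"rot":[0,0,0],"linear":[0,0,0.3],"claw":0.6},{"rot":[0,0,0],"linear":[0,0,0],"claw":0.6},{"rot":[0,0,0],"linear":[0,0,0],"claw":0.6},{"rot":[0,0,0],"linear":[0,0,0],"claw":0.6},{"rot":[0,0,0],"linear":[0,0,0],"claw":0.6},{"rot":[0,0,0],"linear":[0,0,0],"claw":0.6},{"rot":[0,0,0],"linear":[0,0,0],"claw":0.6}]' 40
python3 plan.py 0.561 -0.308 0.0865 107.5
```

```text
clock: 11.75
tcp_pos: [0.561, -0.3141, 0.137]
tool_rot: [0.001, -0.149, 0.989, -0.002]
ft_force: [-0.1, 0.8, -0.1]
grip_width: 0.401
t 11.75 tcp [ 0.561  -0.3141  0.137 ] yaw y 107.2 z [ 0.0023 -0.0044 -1.    ] F [-0.1  0.8 -0.1] M [-0.04 -0.    0.06] grip 0.401 j [-0.62  0.56 -0.07  0.93 -0.   -0.92]
shift units [-0.036  0.121  1.009]
rot units [-0.047  0.009 -0.051] shift after rot [-0.038  0.116  1.009]
```

```bash
python3 -m pendant '[{"rot":[-0.04,0,-0.05],"linear":[-0.04,0.12,0],"claw":0.6},{"rot":[0,0,0],"linear":[0,0,0.35],"claw":0.6},{"rot":[0,0,0],"linear":[0,0,0.35],"claw":0.6},{"rot":[0,0,0],"linear":[0,0,0.3],"claw":0.6},{"rot":[0,0,0],"linear":[0,0,0],"claw":0.6},{"rot":[0,0,0],"linear":[0,0,0],"claw":0.6},{"rot":[0,0,0],"linear":[0,0,0],"claw":1},{"rot":[0,0,0],"linear":[0,0,0],"claw":1},{"rot":[0,0,0],"linear":[0,0,0],"claw":1},{"rot":[0,0,0],"linear":[0,0,0],"claw":1}]' 40
python3 plan.py 0.561 -0.308 0.0865 107.5
python3 - <<'E'
from h import *
b=cam("side")
cv2.imwrite("pics/s4.png",cv2.resize(b["img"][190:350,200:340],None,fx=3.7,fy=3.7,interpolation=cv2.INTER_CUBIC))
E
```

```text
clock: 13.0
tcp_pos: [0.5614, -0.3072, 0.0842]
tool_rot: [0.001, -0.152, 0.988, -0.0]
ft_force: [0.6, -0.3, -2.6]
grip_width: 0.094
t 13.0 tcp [ 0.5614 -0.3072  0.0842] yaw y 107.52 z [ 1.9e-03 -3.0e-04 -1.0e+00] F [ 0.6 -0.3 -2.6] M [ 0.04 -0.05 -0.03] grip 0.094 j [-0.62  0.61 -0.13  0.83  0.   -0.92]
shift units [ 0.012 -0.012 -0.047]
rot units [-0.008  0.016  0.003] shift after rot [ 0.012 -0.012 -0.047]
```

View pics/s4.png

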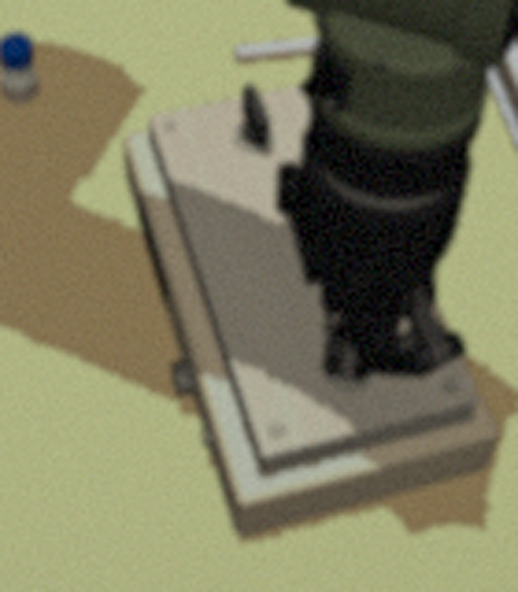

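The right blade is gripped: the opening is 8 mm with the fingers around it at (294,287). Turning it too.

```bash
python3 -m pendant '[{"rot":[0,0,-1],"linear":[0,0,0],"claw":1},{"rot":[0,0,-1],"linear":[0,0,0],"claw":1},{"rot":[0,0,-1],"linear":[0,0,0],"claw":1},{"rot":[0,0,-1],"linear":[0,0,0],"claw":1},{"rot":[0,0,-1],"linear":[0,0,0],"claw":1},{"rot":[0,0,-1],"linear":[0,0,0],"claw":1},{"rot":[0,0,-1],"linear":[0,0,0],"claw":1},{"rot":[0,0,-1],"linear":[0,0,0],"claw":1},{"rot":[0,0,-1],"linear":[0,0,0],"claw":1},{"rot":[0,0,0],"linear":[0,0,0],"claw":1}]' 40
python3 plan.py 0.561 -0.308 0.0865 185
```

```text
clock: 14.3
tcp_pos: [0.561, -0.3071, 0.084]
tool_rot: [0.001, -0.596, 0.803, -0.0]
ft_force: [0.5, 0.3, -0.3]
grip_width: 0.094
t 14.3 tcp [ 0.561  -0.3071  0.084 ] yaw y 163.22 z [ 9.e-04  4.e-04 -1.e+00] F [ 0.5  0.3 -0.3] M [0.11 0.08 0.07] grip 0.094 j [-0.62  0.61 -0.13  0.83  0.   -1.89]
shift units [ 0.018 -0.005 -0.049]
rot units [-0.008  0.005 -3.63 ] shift after rot [ 0.018  0.002 -0.049]
```

Finish the turn, release and rise.

```bash
python3 -m pendant '[{"rot":[0,0,-1],"linear":[0,0,0],"claw":1},{"rot":[0,0,-1],"linear":[0,0,0],"claw":1},{"rot":[0,0,-1],"linear":[0,0,0],"claw":1},{"rot":[0,0,-0.6],"linear":[0,0,0],"claw":1},{"rot":[0,0,0],"linear":[0,0,0],"claw":1},{"rot":[0,0,0],"linear":[0,0,0],"claw":0.6},{"rot":[0,0,0],"linear":[0,0,0],"claw":0.6},{"rot":[0,0,0],"linear":[0,0,-0.6],"claw":0.5},{"rot":[0,0,0],"linear":[0,0,-0.6],"claw":0.5},{"rot":[0,0,0],"linear":[0,0,-0.4],"claw":0.5}]' 40
python3 plan.py 0.5545 -0.2227 0.15 184.4
```

```text
clock: 15.55
tcp_pos: [0.5596, -0.3065, 0.1641]
tool_rot: [0.0, 0.735, -0.678, -0.002]
ft_force: [0.4, -0.4, 0.6]
grip_width: 0.5
t 15.55 tcp [ 0.5596 -0.3065  0.1641] yaw y -175.36 z [-0.0032  0.0022 -1.    ] F [ 0.4 -0.4  0.6] M [-0.02  0.01 -0.06] grip 0.5 j [-0.62  0.54 -0.04  1.   -0.   -2.27]
shift units [-1.678 -0.035  0.286]
rot units [0.029 0.023 0.041] shift after rot [-1.679 -0.027  0.282]
```

```bash
python3 -m pendant '[{"rot":[0.03,0.02,0.04],"linear":[-0.84,-0.02,0],"claw":0.5},{"rot":[0,0,0],"linear":[-0.78,0,0],"claw":0.5},{"rot":[0,0,0],"linear":[0,0,0.2],"claw":0.5},{"rot":[0,0,0],"linear":[0,0,0],"claw":0.5},{"rot":[0,0,0],"linear":[0,0,0],"claw":0.5},{"rot":[0,0,0],"linear":[0,0,0],"claw":0.5},{"rot":[0,0,0],"linear":[0,0,0],"claw":0.5},{"rot":[0,0,0],"linear":[0,0,0],"claw":0.5},{"rot":[0,0,0],"linear":[0,0,0],"claw":0.5},{"rot":[0,0,0],"linear":[0,0,0],"claw":0.5}]' 40
python3 plan.py 0.5545 -0.2227 0.092 184.4
python3 - <<'E'
from h import *
b=cam("side");a=cam("top")
cv2.imwrite("pics/s5.png",cv2.resize(np.hstack([b["img"][170:330,200:340],a["img"][110:270,270:410]]),None,fx=2.8,fy=2.8,interpolation=cv2.INTER_CUBIC))
E
```

```text
clock: 16.8
tcp_pos: [0.5559, -0.229, 0.1562]
tool_rot: [-0.0, 0.731, -0.682, 0.003]
ft_force: [-0.1, -0.4, -0.0]
grip_width: 0.494
t 16.8 tcp [ 0.5559 -0.229   0.1562] yaw y -176.08 z [ 0.0051 -0.0041 -1.    ] F [-0.1 -0.4 -0. ] M [-0.03 -0.03  0.02] grip 0.494 j [-0.51  0.47 -0.17  0.92 -0.   -2.15]
shift units [-0.134  0.025  1.283]
rot units [-0.046 -0.043 -0.079] shift after rot [-0.129  0.018  1.283]
```

View pics/s5.png

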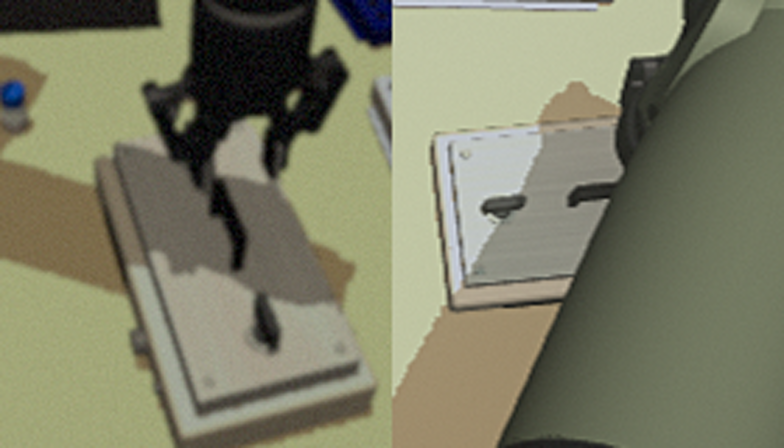

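In the side view the right blade at about (295,286) now lies along the cover, and the jaws straddle the handle bar. The left blade at (310,183) in the top view is also along it. Descending to the handle.

```bash
python3 -m pendant '[{"rot":[-0.04,-0.04,-0.08],"linear":[-0.13,0.02,0.3],"claw":0.5},{"rot":[0,0,0],"linear":[0,0,0.35],"claw":0.5},{"rot":[0,0,0],"linear":[0,0,0.35],"claw":0.5},{"rot":[0,0,0],"linear":[0,0,0.25],"claw":0.5},{"rot":[0,0,0],"linear":[0,0,0],"claw":0.5},{"rot":[0,0,0],"linear":[0,0,0],"claw":1},{"rot":[0,0,0],"linear":[0,0,0],"claw":1},{"rot":[0,0,0],"linear":[0,0,0],"claw":1},{"rot":[0,0,0],"linear":[0,0,0],"claw":1},{"rot":[0,0,0],"linear":[0,0,0],"claw":1}]' 80
python3 plan.py 0.5545 -0.2227 0.092 184.4
python3 - <<'E'
from h import *
b=cam("side")
cv2.imwrite("pics/s6.png",cv2.resize(b["img"][170:330,200:340],None,fx=3.7,fy=3.7,interpolation=cv2.INTER_CUBIC))
E
```

```text
clock: 18.15
tcp_pos: [0.5536, -0.2201, 0.0891]
tool_rot: [-0.0, 0.735, -0.678, -0.001]
ft_force: [0.7, 0.4, -3.5]
grip_width: 0.124
t 18.15 tcp [ 0.5536 -0.2201  0.0891] yaw y -175.45 z [-0.0012  0.0019 -1.    ] F [ 0.7  0.4 -3.5] M [-0.09 -0.1  -0.03] grip 0.124 j [-0.5   0.54 -0.26  0.78  0.   -2.15]
shift units [ 0.053 -0.013 -0.057]
rot units [0.01  0.019 0.026] shift after rot [ 0.054 -0.013 -0.057]
```

View pics/s6.png

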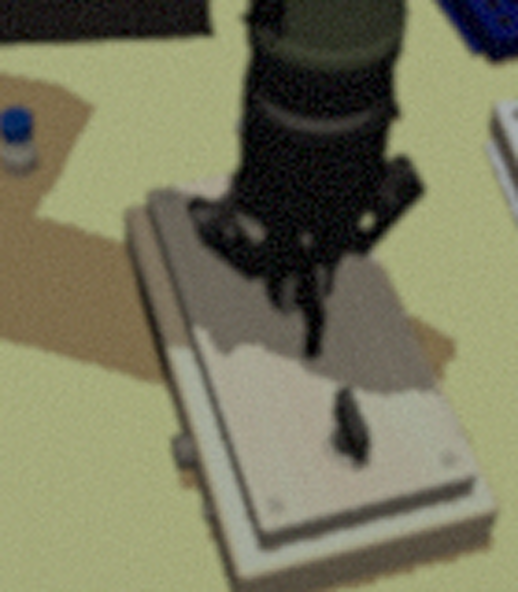

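The jaws are closed on the bar (opening about 10.5 mm). Lifting straight up, gently at first.

```bash
python3 -m pendant '[{"rot":[0,0,0],"linear":[0,0,0],"claw":1},{"rot":[0,0,0],"linear":[0,0,-0.2],"claw":1},{"rot":[0,0,0],"linear":[0,0,-0.3],"claw":1},{"rot":[0,0,0],"linear":[0,0,-0.3],"claw":1},{"rot":[0,0,0],"linear":[0,0,-0.4],"claw":1},{"rot":[0,0,0],"linear":[0,0,-0.4],"claw":1},{"rot":[0,0,0],"linear":[0,0,-0.3],"claw":1},{"rot":[0,0,0],"linear":[0,0,0],"claw":1},{"rot":[0,0,0],"linear":[0,0,0],"claw":1},{"rot":[0,0,0],"linear":[0,0,0],"claw":1}]' 110
python3 plan.py 0.4995 0.2655 0.185 172
python3 - <<'E'
from h import *
b=cam("side")
cv2.imwrite("pics/s7.png",b["img"])
E
```

```text
clock: 19.45
tcp_pos: [0.5527, -0.2198, 0.1905]
tool_rot: [-0.0, 0.735, -0.678, -0.002]
ft_force: [-1.4, -1.0, -5.8]
grip_width: 0.114
t 19.45 tcp [ 0.5527 -0.2198  0.1905] yaw y -175.45 z [-0.0025  0.0024 -1.    ] F [-1.4 -1.  -5.8] M [-0.   -0.01  0.01] grip 0.114 j [-0.5   0.44 -0.13  1.    0.   -2.15]
shift units [-9.76   0.29   0.135]
rot units [0.024 0.022 2.092] shift after rot [-9.464  2.405  0.109]
```

View pics/s7.png

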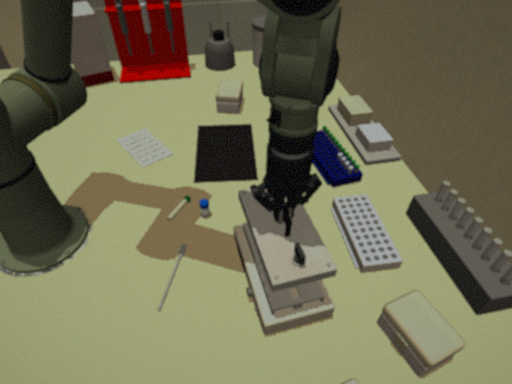

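The cover is in the gripper, level and clear of the heater. The mat at (225,152) and the vial at (204,205) are visible. Moving over to the mat.

```bash
python3 -m pendant '[{"rot":[0.02,0.02,0.6],"linear":[0,0,0],"claw":1},{"rot":[0,0,0.8],"linear":[0,0,0],"claw":1},{"rot":[0,0,0.5],"linear":[-0.3,0.08,0],"claw":1},{"rot":[0,0,0],"linear":[-0.6,0.15,0],"claw":1},{"rot":[0,0,0],"linear":[-0.8,0.2,0],"claw":1},{"rot":[0,0,0],"linear":[-0.8,0.2,0],"claw":1},{"rot":[0,0,0],"linear":[-0.8,0.2,0],"claw":1},{"rot":[0,0,0],"linear":[-0.8,0.2,0],"claw":1},{"rot":[0,0,0],"linear":[-0.8,0.2,0],"claw":1},{"rot":[0,0,0],"linear":[-0.8,0.2,0],"claw":1}]' 110
python3 plan.py 0.4995 0.267 0.185 173
```

```text
clock: 20.75
tcp_pos: [0.5136, 0.0783, 0.1845]
tool_rot: [-0.002, -0.658, 0.753, 0.005]
ft_force: [-0.1, 0.1, -5.4]
grip_width: 0.121
t 20.75 tcp [0.5136 0.0783 0.1845] yaw y 172.36 z [-0.0095  0.004  -0.9999] F [-0.1  0.1 -5.4] M [ 0.04 -0.12  0.06] grip 0.121 j [ 0.01  0.31 -0.34  0.93  0.   -1.43]
shift units [-3.704  0.782  0.008]
rot units [ 0.095  0.026 -0.108] shift after rot [-3.712  0.741 -0.009]
```

```bash
python3 -m pendant '[{"rot":[0.1,0.03,-0.1],"linear":[-0.8,0.16,0],"claw":1},{"rot":[0,0,0],"linear":[-0.8,0.16,0],"claw":1},{"rot":[0,0,0],"linear":[-0.8,0.16,0],"claw":1},{"rot":[0,0,0],"linear":[-0.6,0.12,0],"claw":1},{"rot":[0,0,0],"linear":[-0.3,0.06,0],"claw":1},{"rot":[0,0,0],"linear":[0,0,0],"claw":1},{"rot":[0,0,0],"linear":[0,0,0],"claw":1},{"rot":[0,0,0],"linear":[0,0,0],"claw":1},{"rot":[0,0,0],"linear":[0,0,0],"claw":1},{"rot":[0,0,0],"linear":[0,0,0],"claw":1}]' 110
python3 plan.py 0.4995 0.267 0.11 173
python3 - <<'E'
from h import *
b=cam("side");a=cam("top")
cv2.imwrite("pics/s8.png",b["img"]);cv2.imwrite("pics/t8.png",a["img"])
E
```

```text
clock: 22.0
tcp_pos: [0.4987, 0.2498, 0.1813]
tool_rot: [-0.003, -0.662, 0.749, -0.0]
ft_force: [0.1, -0.9, -5.4]
grip_width: 0.119
t 22.0 tcp [0.4987 0.2498 0.1813] yaw y 172.96 z [-0.0043 -0.0043 -1.    ] F [ 0.1 -0.9 -5.4] M [-0.05  0.    0.03] grip 0.119 j [ 0.33  0.38 -0.24  0.95 -0.   -1.11]
shift units [-0.35   0.021  1.425]
rot units [ 0.036 -0.046 -0.007] shift after rot [-0.343  0.026  1.426]
```

View pics/s8.png

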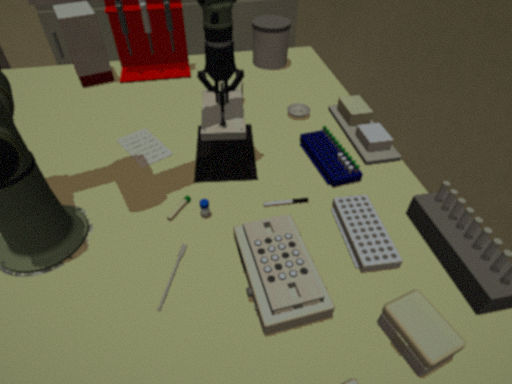

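View pics/t8.png

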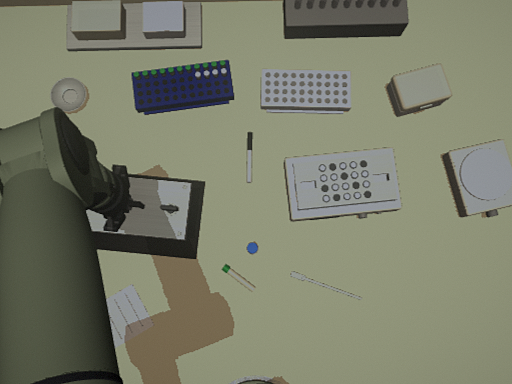

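The side view shows the cover hanging over the mat at (222,110). The top view shows its right end at (180,212) over the mat. Descending most of the way, then checking before touchdown.

```bash
python3 -m pendant '[{"rot":[0.04,-0.05,0],"linear":[-0.34,0.03,0.1],"claw":1},{"rot":[0,0,0],"linear":[0,0,0.4],"claw":1},{"rot":[0,0,0],"linear":[0,0,0.4],"claw":1},{"rot":[0,0,0],"linear":[0,0,0.4],"claw":1},{"rot":[0,0,0],"linear":[0,0,0.4],"claw":1},{"rot":[0,0,0],"linear":[0,0,0.3],"claw":1},{"rot":[0,0,0],"linear":[0,0,0],"claw":1},{"rot":[0,0,0],"linear":[0,0,0],"claw":1},{"rot":[0,0,0],"linear":[0,0,0],"claw":1},{"rot":[0,0,0],"linear":[0,0,0],"claw":1}]' 110
python3 plan.py 0.4995 0.267 0.041 173
python3 - <<'E'
from h import *
b=cam("side");a=cam("top")
cv2.imwrite("pics/s9.png",cv2.resize(np.hstack([b["img"][80:200,170:290],a["img"][150:270,70:215]]),None,fx=2.9,fy=2.9,interpolation=cv2.INTER_CUBIC))
E
```

```text
clock: 23.35
tcp_pos: [0.5014, 0.2749, 0.0795]
tool_rot: [0.005, -0.664, 0.748, 0.0]
ft_force: [-0.7, 0.3, -5.1]
grip_width: 0.117
t 23.35 tcp [0.5014 0.2749 0.0795] yaw y 173.19 z [ 0.0063  0.0067 -1.    ] F [-0.7  0.3 -5.1] M [-0.   -0.02  0.  ] grip 0.117 j [ 0.37  0.5  -0.34  0.72  0.   -1.08]
shift units [0.166 0.024 0.769]
rot units [-0.052  0.071  0.032] shift after rot [0.161 0.019 0.77 ]
```

View pics/s9.png

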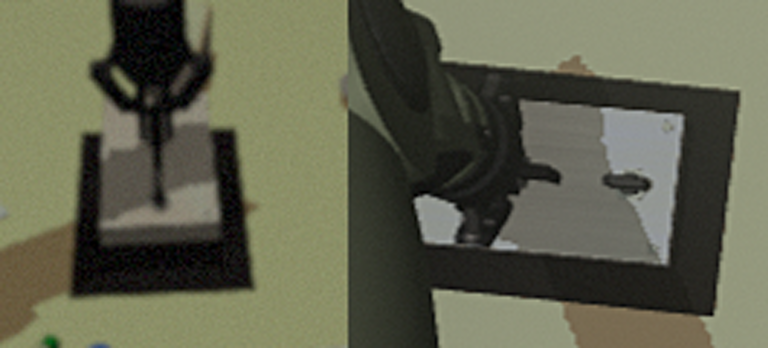

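The picture shows the cover above the mat, parallel to its sides, but slightly too far towards +y. Correcting by 8 mm and lowering.

```bash
python3 -m pendant '[{"rot":[-0.05,0.07,0.03],"linear":[0.14,0.02,0],"claw":1},{"rot":[0,0,0],"linear":[0,0,0.2],"claw":1},{"rot":[0,0,0],"linear":[0,0,0.2],"claw":1},{"rot":[0,0,0],"linear":[0,0,0.15],"claw":1},{"rot":[0,0,0],"linear":[0,0,0.1],"claw":1},{"rot":[0,0,0],"linear":[0,0,0],"claw":1},{"rot":[0,0,0],"linear":[0,0,0],"claw":1},{"rot":[0,0,0],"linear":[0,0,0],"claw":1},{"rot":[0,0,0],"linear":[0,0,0],"claw":1},{"rot":[0,0,0],"linear":[0,0,0],"claw":1}]' 110
python3 plan.py 0.4995 0.267 0.041 173
```

```text
clock: 24.7
tcp_pos: [0.4997, 0.2674, 0.0447]
tool_rot: [-0.0, -0.662, 0.749, -0.0]
ft_force: [-0.5, -0.7, -5.2]
grip_width: 0.12
t 24.7 tcp [0.4997 0.2674 0.0447] yaw y 172.98 z [ 1.e-04 -2.e-04 -1.e+00] F [-0.5 -0.7 -5.2] M [ 0.03 -0.   -0.08] grip 0.12 j [ 0.36  0.55 -0.38  0.65 -0.   -1.09]
shift units [0.009 0.002 0.074]
rot units [-0.001 -0.002 -0.003] shift after rot [0.009 0.002 0.074]
```

Nearly down (about 4 mm above the mat). Creeping until the force shows contact.

```bash
python3 -m pendant '[{"rot":[0,0,0],"linear":[0,0,0.04],"claw":1},{"rot":[0,0,0],"linear":[0,0,0.03],"claw":1},{"rot":[0,0,0],"linear":[0,0,0.02],"claw":1},{"rot":[0,0,0],"linear":[0,0,0.02],"claw":1},{"rot":[0,0,0],"linear":[0,0,0],"claw":1},{"rot":[0,0,0],"linear":[0,0,0],"claw":1},{"rot":[0,0,0],"linear":[0,0,0],"claw":1},{"rot":[0,0,0],"linear":[0,0,0],"claw":1},{"rot":[0,0,0],"linear":[0,0,0],"claw":1},{"rot":[0,0,0],"linear":[0,0,0],"claw":1}]' 110
python3 plan.py 0.4995 0.267 0.041 173
```

```text
clock: 25.95
tcp_pos: [0.5, 0.2675, 0.0402]
tool_rot: [0.0, -0.663, 0.749, -0.0]
ft_force: [-1.1, -0.2, -2.7]
grip_width: 0.122
t 25.95 tcp [0.5    0.2675 0.0402] yaw y 172.98 z [ 0.0011  0.     -1.    ] F [-1.1 -0.2 -2.7] M [-0.04  0.13  0.01] grip 0.122 j [ 0.36  0.55 -0.38  0.63 -0.   -1.09]
shift units [ 0.012  0.009 -0.017]
rot units [-0.01   0.002 -0.003] shift after rot [ 0.012  0.009 -0.017]
```

Contact: the load fell from 5.2 to 2.7 N at the predicted height. One more creep down, then open the jaws (partly, straight up afterwards).

```bash
python3 -m pendant '[{"rot":[0,0,0],"linear":[0,0,0.02],"claw":1},{"rot":[0,0,0],"linear":[0,0,0],"claw":1},{"rot":[0,0,0],"linear":[0,0,0],"claw":0.6},{"rot":[0,0,0],"linear":[0,0,0],"claw":0.6},{"rot":[0,0,0],"linear":[0,0,0],"claw":0.6},{"rot":[0,0,0],"linear":[0,0,-0.3],"claw":0.6},{"rot":[0,0,0],"linear":[0,0,-0.6],"claw":0.6},{"rot":[0,0,0],"linear":[0,0,-0.8],"claw":0.6},{"rot":[0,0,0],"linear":[0,0,-0.8],"claw":0.6},{"rot":[0,0,0],"linear":[0,0,-0.5],"claw":0.6}]' 60
python3 plan.py 0.45 -0.05 0.2 173
```

```text
clock: 27.2
tcp_pos: [0.5004, 0.2677, 0.1981]
tool_rot: [0.002, -0.662, 0.749, -0.001]
ft_force: [-0.0, -0.0, -0.6]
grip_width: 0.399
t 27.2 tcp [0.5004 0.2677 0.1981] yaw y 172.98 z [ 0.0041  0.0011 -1.    ] F [-0.  -0.  -0.6] M [ 0.03 -0.06  0.  ] grip 0.399 j [ 0.36  0.38 -0.2   0.98 -0.   -1.09]
shift units [ 6.43   0.224 -0.05 ]
rot units [-0.037  0.015 -0.003] shift after rot [ 6.43   0.227 -0.039]
```

Released and clear. Moving the arm aside for a full view.

```bash
python3 -m pendant '[{"rot":[0,0,0],"linear":[0.8,0.03,0],"claw":0.6},{"rot":[0,0,0],"linear":[0.8,0.03,0],"claw":0.6},{"rot":[0,0,0],"linear":[0.8,0.03,0],"claw":0.6},{"rot":[0,0,0],"linear":[0.8,0.03,0],"claw":0.6},{"rot":[0,0,0],"linear":[0.8,0.03,0],"claw":0.6},{"rot":[0,0,0],"linear":[0.8,0.03,0],"claw":0.6},{"rot":[0,0,0],"linear":[0.8,0.03,0],"claw":0.6},{"rot":[0,0,0],"linear":[0.8,0.03,0],"claw":0.6},{"rot":[0,0,0],"linear":[0,0,0],"claw":0.6},{"rot":[0,0,0],"linear":[0,0,0],"claw":0.6}]' 60
python3 - <<'E'
from h import *
b=cam("side");a=cam("top")
cv2.imwrite("pics/t10.png",cv2.resize(a["img"][150:270,60:215],None,fx=5,fy=5,interpolation=cv2.INTER_CUBIC))
cv2.imwrite("pics/s10.png",cv2.resize(b["img"][100:200,175:275],None,fx=5.5,fy=5.5,interpolation=cv2.INTER_CUBIC))
g=cv2.cvtColor(a["img"],cv2.COLOR_BGR2GRAY)[150:275,55:220]
m=(g<60).astype(np.uint8)
cn=max(cv2.findContours(m,0,2)[0],key=cv2.contourArea);hull=cv2.convexHull(cn)
r=cv2.boxPoints(cv2.minAreaRect(hull))+[55,150]
W=np.array([onz(a,p,.003) for p in r]);print("mat",W.round(4).tolist(),W.mean(0).round(4))
ins=np.zeros_like(m);cv2.fillConvexPoly(ins,hull,1);ins=cv2.erode(ins,np.ones((9,9)))
k=((g>90)&(ins>0)).astype(np.uint8)
cn=max(cv2.findContours(k,0,2)[0],key=cv2.contourArea);r=cv2.boxPoints(cv2.minAreaRect(cn))+[55,150]
W=np.array([onz(a,p,.026) for p in r]);print("cover",W.round(4).tolist(),W.mean(0).round(4))
E
python3 plan.py
```

```text
clock: 28.45
tcp_pos: [0.4537, -0.0565, 0.2117]
tool_rot: [0.011, -0.663, 0.748, -0.008]
ft_force: [0.8, 0.7, 0.1]
grip_width: 0.398
mat [[0.4248, 0.4261, 0.003], [0.6123, 0.4119, 0.003], [0.5726, 0.1082, 0.003], [0.3862, 0.1293, 0.003]] [0.499  0.2689 0.003 ]
cover [[0.4537, 0.3911, 0.026], [0.5735, 0.3823, 0.026], [0.543, 0.1379, 0.026], [0.4238, 0.1503, 0.026]] [0.4985 0.2654 0.026 ]
t 28.55 tcp [ 0.4538 -0.056   0.2115] yaw y 173.17 z [ 0.0273  0.0021 -0.9996] F [-0.5  0.2  0.1] M [-0.01  0.04  0.04] grip 0.402 j [-0.29  0.15 -0.48  0.92  0.01 -1.74]
```

View pics/t10.png

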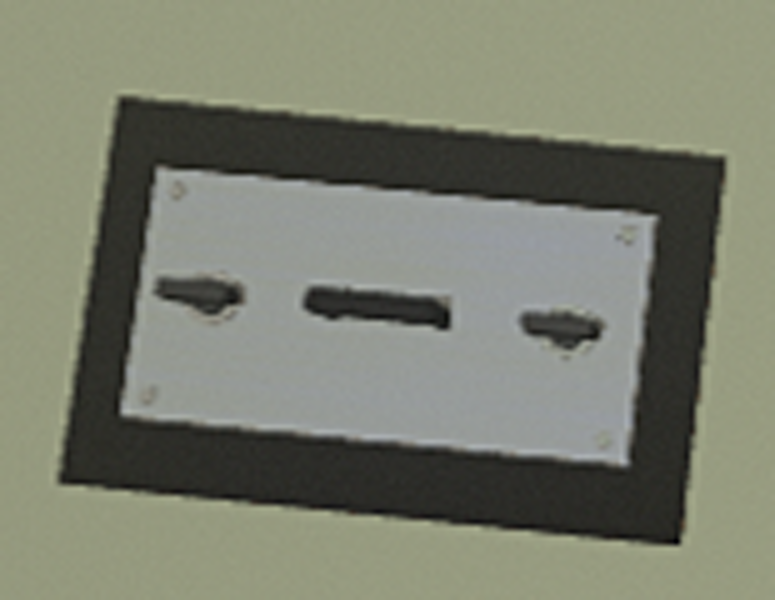

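View pics/s10.png

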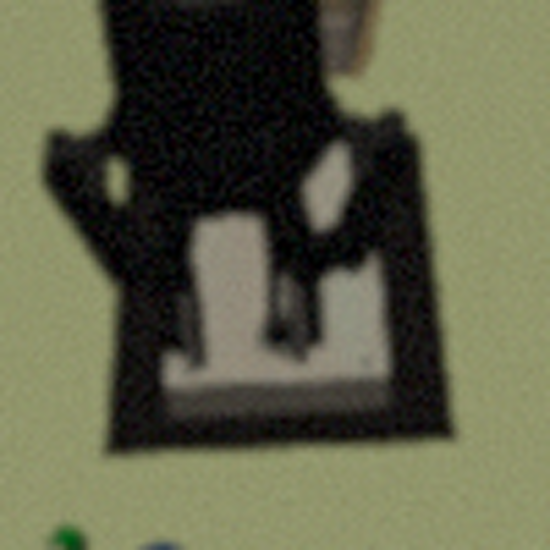

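The top view shows the cover flat, central and parallel on the mat, with both blades in line with the handle at (200,292) and (562,327) in the crop. In the side view the gripper only passes in front of the cover; it hangs free at z = 0.21. Handing in.

```bash
python3 - <<'E'
from h import *
s=arm.read_state();print(abs(s["joint_velocities"]).max(),s["ft_force"])
print(arm.hand_in())
E
```

```text
0.009043793313285897 [-0.50103344  0.18435754  0.10112278]
the job is handed in; nothing more can be done
None
```

I loosened both thumbscrews, lifted the cover off by its handle and set it down released in the middle of the mat. I handed the job in at about 28.6 s; no verdict was reported.

- **Screws:** I turned each one about 77–78° anticlockwise. In the last top picture both blades lie along the cover.
- **Touchdown:** I lowered the cover in small steps until the wrist load dropped, at the height I had worked out beforehand, then opened the jaws and drew them straight up.
- **Position:** From the top view, the cover's centre is (0.4985, 0.2654) and the mat's is (0.4990, 0.2689). That is about 4 mm off, with the long sides parallel to within about 1°.
- **Robot:** At hand-in the arm was still, and the gripper hung free at z = 0.21 m with nothing touching.

**Disagreements:**
- The two cameras differed by about 7 mm on the mat's y position (0.269 from the top, 0.261 from the side). I aimed between them, and either reading leaves the cover well inside the 30 mm limit.
- In the last side view the gripper hid part of the cover, so the final check rests mainly on the top view.

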